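# Unlock a sprung parts-case lid and hold it just short of its balance point

### The job

Unlock the small parts case by pressing its spring ejector in until the loose lock pin is pushed out and drops into the catch tray. Then raise the sprung lid past the balance point (64 degrees open, where the springs take over and would lift it by themselves; a few degrees more is enough), bring it back and hold it just below the balance point, clearly below it but within about ten degrees, so that the spring setting can be checked. Finish while still holding the lid still there with the robot and nothing else propping it, and leave the other things on the bench alone.

Things in the scene. Friction and masses are not known exactly. Their poses are not given: they have to be found in the camera images.
- case: fixed grey sheet-steel parts case, 180 x 180 mm, 94 mm high, open box under a hinged aluminium lid; origin at the centre of its underside on the bench, z up; its front (the side with the lid bar) faces its -x, the ejector, lock pin and catch tray run along its right side (-y). The case lies at a different place and yaw each time.
- lid (a joint): opening angle of the sprung lid (aluminium, 1 kg) in rad: 0 shut, grows as the bar side rises, stop at 1.45. Hinged along the case's y axis at its far (+x) upper edge. Below 1.12 rad (64 degrees, the balance point) its weight wins and it falls shut when let go; above it coil springs win and drive it up to the stop. Needs under 4 N at the bar anywhere
- balance_peg (a point): foot of a short radial index peg on an arc of wire on the case's left side, radius 100 mm about the hinge; a small pointer pin on the lid's left edge, 100 mm from the hinge, comes level with this peg when the lid is at its balance point
- lid_hinge (a point): point on the lid's hinge axis, midway along it; in the case frame at (90, 0, 96) mm. The axis is the case's y axis
- lid_bar (a point): centre of the lid's round steel grip bar, 12 mm diameter, lying along the case's y axis, straight free length 80 mm; 230 mm from the hinge, in the plane of the lid. With the lid shut it lies at (-140, 0, 96) mm in the case frame, 50 mm clear in front of the lid's edge and the case's front wall, nothing below it but the bench
- ejector (a joint): travel of the spring ejector in m: 0 at rest (out), grows as it is pushed along the case's +x; stop at 0.056. The spring resists with 2 N at the start and 5 N at the stop and returns it when let go. The pin is fully out from about 0.052 on
- ejector_pad (a point): centre of the front (-x) face, nearest the robot, of the ejector's upright black push plate: 32 mm wide (y), from 19 mm below this point to 25 mm above it, 6 mm thick; push it along the case's +x. At rest it lies at (-149, -115, 105.5) mm in the case frame; the space in front of and under it is free
- lock_pin: loose round steel pin, 10 mm diameter, 60 mm long, lying along its own x, which is the case's x; origin under its middle, 5 mm below its axis. It starts in two square eyes on the case's right side, above a tongue of the lid, and so keeps the lid shut; its origin then lies at (-41, -115, 100.5) mm in the case frame
- tray_floor (a point): centre of the floor of the sheet-steel catch tray on the case's right side, behind the eyes: inside 102 x 53 mm, its outer wall 54 mm high; at (30, -117, 30) mm in the case frame
- sanding_block: loose bystander: brown sanding block 56x101x28 mm; origin under its centre
- spring_clamp_0: loose bystander: black and orange spring clamp 64x105x20 mm; origin under its centre
- rubber_wedge: loose bystander: black rubber wedge 50x110x38 mm; origin under its centre
- wood_caul: loose bystander: brown wooden bar 45x150x22 mm; origin under its centre

How it is judged:
On the way, in this order (a step that is already met when the one before it is completed fails the run):
1. the ejector is pressed well in (value of joint ejector above 0.03 m), for 0.02 s.
2. the lock pin is pushed out of its eyes and lies in the catch tray (x of lock_pin in the frame of case between -0.012 and 0.08 m and y of lock_pin in the frame of case between -0.146 and -0.088 m and z of lock_pin in the frame of case between 0.02 and 0.06 m), for 0.2 s.
3. the lid is raised past its balance point (beyond 1.14 rad) (value of joint lid above 1.14 rad), for 0.1 s.
At the end, for the whole second after the job is handed in: The lid stands still between 0.87 and 1.08 rad (2 to 14 degrees short of its balance point at 1.12 rad), carried by the robot (contact force above 0.3 N) and touched by no loose thing; the lock pin lies in the catch tray (all of step 2 and value of joint lid between 0.87 and 1.08 rad and velocity of joint lid between -0.1 and 0.1 rad/s and contact force between any of the fingers, the arm and lid above 0.3 N and contact force between lid and sanding_block below 0.2 N and contact force between lid and spring_clamp_0 below 0.2 N and contact force between lid and rubber_wedge below 0.2 N and contact force between lid and wood_caul below 0.2 N and contact force between lid and lock_pin below 0.2 N); the arm keeps its last pose, push and grip.
It fails at once if a bystander (sanding block) is moved by more than 30 mm (distance of sanding_block from where it was at the start of the episode above 0.03 m).
It fails at once if a bystander (spring clamp 0) is moved by more than 30 mm (distance of spring_clamp_0 from where it was at the start of the episode above 0.03 m).
It fails at once if a bystander (rubber wedge) is moved by more than 30 mm (distance of rubber_wedge from where it was at the start of the episode above 0.03 m).
It fails at once if a bystander (wood caul) is moved by more than 30 mm (distance of wood_caul from where it was at the start of the episode above 0.03 m).
It also fails if it takes over 51 s, if anything falls off the work surface, if the arm or the gripper's body presses on something with over 40 N, if the wrist force passes 120 N, or if a joint passes its speed limit or range.

### The arm

A 6-joint arm with a two-finger parallel gripper is mounted at the origin on a cart in front of the work surface, level with it; the furniture and walls round the work are solid. World frame = base frame: x ahead of the robot, y to its left, z up, the work surface at z = 0. Lengths are in m, angles in rad, forces in N, time in s.
With the tool pointing down it reaches from about 0.35 to 0.975 m from the base axis. Payload 17.4 kg.
Tool frame: the origin (TCP) lies at the very end of the fingers, on their centre line; the grasp point (between the pads) lies 19 mm behind it; z points along the fingers, y is the direction in which the jaws open and shut (so a half turn about z gives the same grasp; the last joint's range is limited). The gripper opens to 85 mm and grips with 20 to 120 N. Pads are 22 mm wide; open, the fingers measure 114 mm over their backs; the gripper's body (76 mm by 85 mm) begins 54 mm behind the grasp point. The pads swing forward as they close: fully open they stand 13 mm farther back than shut.
Start: joints at [-1.245, 0.116, 1.442, -0, 1.584, -0.038], TCP at [0.24, -0.631, 0.231] pointing down, gripper open.
Joint ranges: [-2.83, 2.83], [-0.83, 2.19], [0.07, 2.5], [-1.14, 4.28], [0.01, 3], [-2.97, 2.97]. Speed limits (rad/s): [1.89, 1.89, 2.22, 3.14, 3.14, 3.14].

### API

Orientations are given as a rotation vector (axis times angle).
In Python, from cell import state, get_image, camera_model, sign_off gives the robot as it stands.
- The arm moves only by the shell command python3 -m crank 'ROWS' [OPENING] [FORCE]. ROWS is JSON, a list of rows, each a list of 6 numbers: the shift along the world's x, y, z in mm, then the turn, a rotation vector about the world's x, y, z in rad. A call has 1 to 20 rows; each row is the pose to reach, as a shift and turn from the pose measured when the call began; what a row does not reach only later rows make up. A row lasts 1/10 s, in which the tool goes at most 50 mm and 8.59 degrees, less where a joint would pass 70% of its speed; a pose out of reach is approached as far as the arm can. A call with a gripper value outside its range is refused whole. OPENING is the gripper command: -1 is fully open, 1 is shut, values between are in proportion, set as the call begins (- or left out, the last holds). The fingers move at their own pace and stop on an object; FORCE is the grip in N (left out, the last holds). Time passes only in rows, so rows that repeat a pose let the fingers close. It gives the time, the measured TCP pose, the force and the opening at its end, in the units of the state.
- state(): the state, without advancing time (a new reading comes with each control period).
- get_image(name): name is "scene" or "top"; returns the picture (480x640x3 uint8, blue, green, red); there is no depth.
- camera_model(name): a dict with "fx", "fy", "cx", "cy" (pixels), "k1" (the pictures are not rectified: a ray, as slopes to the right and down, at radius r is drawn at 1 + k1 r^2 times it, then the intrinsics apply), "rvec" (rotation vector, rad) and "tvec" (3), from world to camera coordinates, as OpenCV has them. Camera axes: x right, y down, z forward; pixel columns grow to the right and rows downward; lengths in m; the calibration is good to about 2 mm. A picture is of the moment at which its call begins. camera_model takes no time and is no camera call.
- sign_off(): hands the job in, once; it reports no verdict.
The state is a dict: "time_s": time; "joint_positions": joint angles; "qd": joint speeds; "joint_torque": joint torques, N m; "position": TCP position; "ee_rot": TCP orientation; "wrist_force": force on the tool from outside, world axes, zero at the start; "wrist_torque": the same for the moment, N m; "grip_width": opening from 0.0 (shut) to 1.0 (fully open).
Only numpy, scipy, OpenCV 4.12 (cv2) and the standard library are available. Lean on these libraries where they do the work, as an engineer would, in place of code of your own. Each camera call takes 0.05 s, during which the arm holds its last target. There are 200 camera calls.

## Working session

There is one attempt and no reset: what is moved stays moved. The work goes in short steps, Python scripts to look and compute and a shell command to move; the robot and the scene stay as the last step left them, time stands still between calls to the robot, and variables do not carry over. Pictures are saved under pics/ and viewed, about 8 in all and at most 12, crops included, and the job is handed in when it is done.

```bash
ls; mkdir -p pics
python3 - <<'E'
from cell import *
import cv2
for n in("scene","top"):
    cv2.imwrite(f"pics/{n}0.png",get_image(n)); print(n,camera_model(n))
print(state())
E
```

```text
pics
scene {'fx': 518.1439882804133, 'fy': 518.1439882804133, 'cx': 320.8693434526042, 'cy': 243.62844405731332, 'k1': 0.01967396595612753, 'rvec': array([ 0.79588714, -2.62358529,  1.00342044]), 'tvec': array([0.56414763, 0.18139907, 1.26621989])}
top {'fx': 604.8504304327481, 'fy': 604.8504304327481, 'cx': 333.53239937549046, 'cy': 247.52124325438808, 'k1': -0.1700067863412566, 'rvec': array([ 2.19886208, -2.20501128,  0.0456386 ]), 'tvec': array([0.23783185, 0.53614453, 1.49782163])}
{'time_s': 0.1, 'joint_positions': array([-1.24478687e+00,  1.16441502e-01,  1.44220552e+00, -1.87454339e-05,
        1.58400698e+00, -3.78140013e-02]), 'qd': array([ 1.24865082e-03, -7.07788483e-04, -1.68852802e-03,  1.64942786e-04,
       -7.44077428e-04,  5.98776555e-05]), 'joint_torque': array([ 2.54243505e-04, -7.33667064e+01, -6.33788109e+01, -3.56153430e-05,
        5.28940916e-03,  2.96234111e-05]), 'position': array([ 0.24012032, -0.63065888,  0.23062927]), 'ee_rot': array([-3.08872493e+00, -5.68155898e-01,  2.68450844e-04]), 'wrist_force': array([-1.13510439, -0.68847162,  0.10282077]), 'wrist_torque': array([-0.01361085,  0.00314783, -0.02997268]), 'grip_width': 0.9943665773890202}
```

View pics/scene0.png

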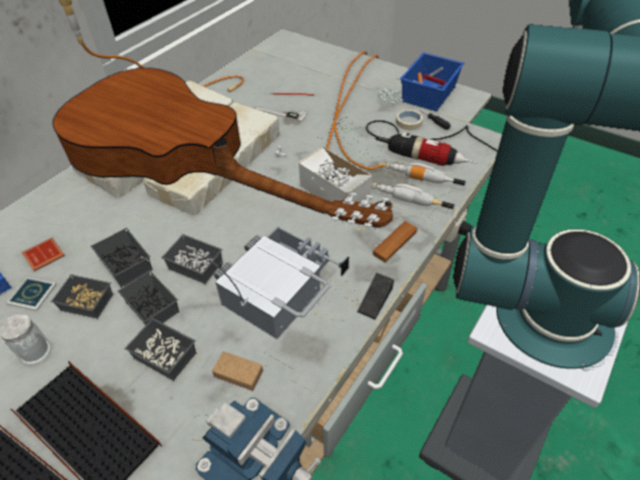

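View pics/top0.png

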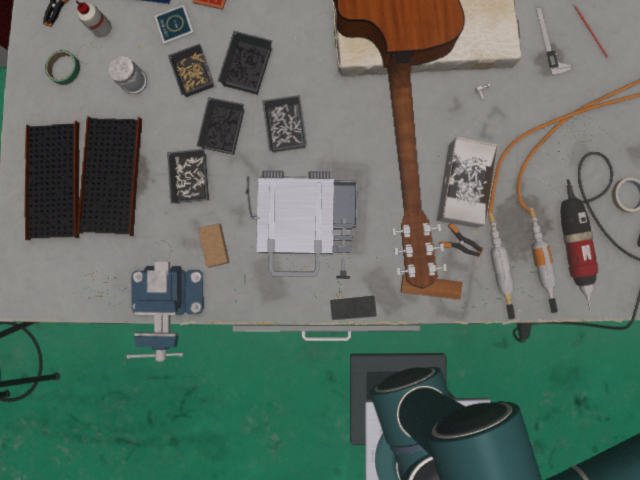

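Both views show the case. In the top view its lid is at about (295,215), the bar at (295,272), the ejector plate at (344,275) and the wedge at (352,307). Yaw is near zero. Next I'll enlarge the case and measure.

```bash
cat > h.py <<'E'
import numpy as np, cv2
from cell import camera_model
def ray(n,uv):
    m=camera_model(n); R=cv2.Rodrigues(m["rvec"])[0]; d=(np.array(uv,float)-[m["cx"],m["cy"]])/[m["fx"],m["fy"]]
    s=d.copy()
    for _ in range(20): s=d/(1+m["k1"]*(s@s))
    return -R.T@m["tvec"], R.T@np.r_[s,1]
def onz(n,uv,z):
    o,d=ray(n,uv); return o+d*(z-o[2])/d[2]
def proj(n,p):
    m=camera_model(n); c=cv2.Rodrigues(m["rvec"])[0]@np.array(p)+m["tvec"]; s=c[:2]/c[2]
    return s*(1+m["k1"]*(s@s))*m["fx"]+[m["cx"],m["cy"]]
E
python3 - <<'E'
from h import *
im=cv2.imread("pics/top0.png"); cv2.imwrite("pics/topc.png",cv2.resize(im[165:315,235:385],None,fx=4,fy=4,interpolation=cv2.INTER_CUBIC))
im=cv2.imread("pics/scene0.png"); cv2.imwrite("pics/scenec.png",cv2.resize(im[215:345,205:365],None,fx=4.5,fy=4.5,interpolation=cv2.INTER_CUBIC))
for n,p,z in[("bar",(295,274),.096),("pad",(344,276),.105),("lidL",(258,178),.096),("lidR",(333,178),.096),("lidfl",(258,253),.096),("lidfr",(333,253),.096),("wedge",(352,307),.03)]: print(n,onz("top",p,z).round(4))
E
```

```text
bar [0.4714 0.3272 0.096 ]
pad [0.4664 0.2122 0.105 ]
lidL [0.6991 0.4154 0.096 ]
lidR [0.6982 0.2373 0.096 ]
lidfl [0.521  0.4146 0.096 ]
lidfr [0.5205 0.2378 0.096 ]
wedge [0.3897 0.1914 0.03  ]
```

View pics/topc.png

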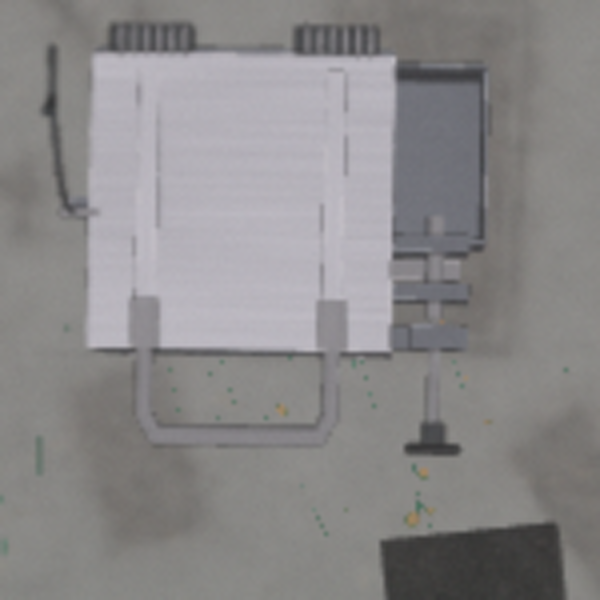

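View pics/scenec.png

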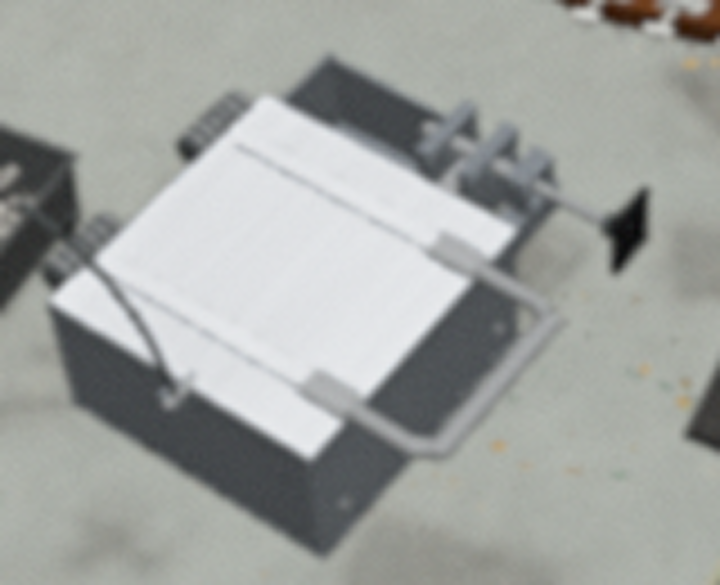

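Bar (crop) runs (150,435)–(325,433), the plate's top edge is at (405–460,449), and the lid corners are (92,55), (395,53), (392,353) and (88,348). Now I'll convert these to world coordinates.

Run:
```python
from h import *
f=lambda u,v,z: onz("top",(235+(u+.5)/4-.5,165+(v+.5)/4-.5),z)
P={}
for n,a in dict(bl=(92,55,.098),br=(395,53,.098),fr=(392,353,.098),fl=(88,348,.098),barl=(155,435,.1),barr=(322,435,.1),padl=(405,450,.1305),padr=(460,450,.1305),wedge=(381,541,.038),wedger=(555,523,.038),tray=(484,68,.084)).items():
    P[n]=f(*a); print(n,P[n].round(4))
yaw=[np.arctan2(*(P[b]-P[a])[[1,0]]) for a,b in(("fl","bl"),("fr","br"))]+[np.arctan2(*((P[a]-P[b])*[-1,1,1])[[0,1]]) for a,b in(("fl","fr"),("bl","br"))]
print(np.degrees(yaw)); c=(P["bl"]+P["br"]+P["fl"]+P["fr"])/4;print(c)
y=np.mean(yaw); R=np.array([[np.cos(y),-np.sin(y)],[np.sin(y),np.cos(y)]])
for n in P: print(n,(R.T@(P[n]-c)[:2]).round(4))
pad=c[:2]+R@[-.149,-.115]; print("pad",pad,"bar",c[:2]+R@[-.14,0])
# scene check: pad center from case frame
print(proj("scene",[*pad,.1055]),"scenecrop",(proj("scene",[*pad,.1055])-[205,215])*4.5, (proj("scene",[*(c[:2]+R@[-.14,0]),.096])-[205,215])*4.5)
```

```text
bl [0.6979 0.416  0.098 ]
br [0.6982 0.2364 0.098 ]
fr [0.5207 0.2386 0.098 ]
fl [0.5241 0.4176 0.098 ]
barl [0.4729 0.3778 0.1   ]
barr [0.4727 0.2798 0.1   ]
padl [0.4641 0.2313 0.1305]
padr [0.464  0.1998 0.1305]
wedge [0.4077 0.2457 0.038 ]
wedger [0.4183 0.1393 0.038 ]
tray [0.6912 0.1832 0.084 ]
[-0.52009286 -0.72938962 -1.09064705  0.08868813]
[0.61023754 0.32714586 0.098     ]
bl [0.0868 0.0897]
br [ 0.0888 -0.0899]
fr [-0.0886 -0.0894]
fl [-0.087   0.0896]
barl [-0.1378  0.0493]
barr [-0.137  -0.0487]
padl [-0.1452 -0.0972]
padr [-0.145  -0.1288]
wedge [-0.2017 -0.0835]
wedger [-0.1901 -0.1897]
tray [ 0.0824 -0.1431]
pad [0.46011502 0.21361513] bar [0.4702443  0.32852117]
[346.63064748 266.60071524] scenecrop [637.33791365 232.20321858] [500.71129274 380.17331489]
```

The geometry agrees with the given sizes to within about 3 mm: yaw -0.6°, case centre (0.610,0.327), pad (0.461,0.215), bar (0.471,0.328). Moving in to a point above and in front of the pad, fingers shut with the jaws along x.

```bash
python3 -m crank '[[0,0,50,0,0,0],[0,0,100,0,0,0.1],[40,30,120,0,0,0.2],[70,70,120,0,0,0.3],[100,110,120,0,0,0.4],[130,155,120,0,0,0.5],[155,200,120,0,0,0.6],[175,245,120,0,0,0.7],[185,290,120,0,0,0.8],[185,340,120,0,0,0.9],[185,390,120,0,0,1.0],[185,440,120,0,0,1.1],[185,490,120,0,0,1.197],[185,540,120,0,0,1.197],[185,590,120,0,0,1.197],[185,640,120,0,0,1.197],[185,690,120,0,0,1.197],[185,740,120,0,0,1.197],[185,790,120,0,0,1.197],[185,845,120,0,0,1.197]]' 1 40
```

```text
time_s: 2.1
position: [0.4244, 0.2075, 0.3506]
ee_rot: [-2.232, -2.21, 0.001]
wrist_force: [1.4, -0.8, 0.9]
grip_width: -0.001
```

```bash
python3 -m crank '[[-6,7,-50,0,0,0],[-6,7,-100,0,0,0],[-6,7,-150,0,0,0],[-6,7,-200,0,0,0],[-6,7,-235,0,0,0],[-6,7,-254,0,0,0],[-6,7,-254,0,0,0]]'
python3 - <<'E'
from h import *
from cell import get_image
im=get_image("scene");cv2.imwrite("pics/s1.png",cv2.resize(im[195:345,205:405],None,fx=4,fy=4,interpolation=cv2.INTER_CUBIC))
E
```

```text
time_s: 2.8
position: [0.417, 0.2138, 0.0937]
ee_rot: [-2.231, -2.209, 0.008]
wrist_force: [0.1, -0.3, 0.3]
grip_width: 0.002
```

View pics/s1.png

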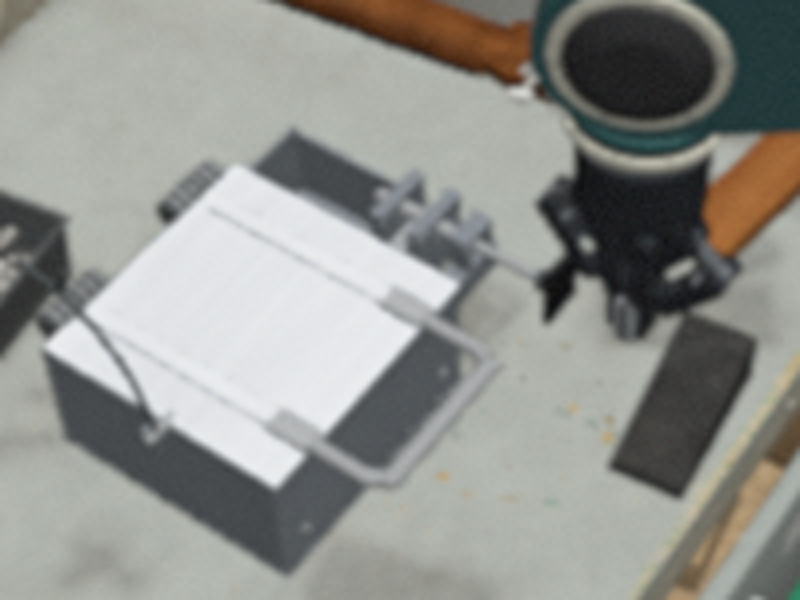

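The closed fingers stand in front of the plate at crop (560,285), and the knuckles stick out along x. I'll turn the tool 90° so the flat finger sides push.

```bash
python3 -m crank '[[-2,1,40,0,0,0],[-2,1,60,0,0,0.14],[-2,1,60,0,0,0.28],[-2,1,60,0,0,0.42],[-2,1,60,0,0,0.56],[-2,1,60,0,0,0.7],[-2,1,60,0,0,0.84],[-2,1,60,0,0,0.98],[-2,1,60,0,0,1.12],[-2,1,60,0,0,1.26],[-2,1,60,0,0,1.4],[-2,1,60,0,0,1.571],[-2,1,60,0,0,1.571],[-2,1,30,0,0,1.571],[-2,1,1,0,0,1.571],[-2,1,1,0,0,1.571]]' && python3 -m crank '[[8,1,1,0,0,0],[16,1,1,0,0,0],[24,1,1,0,0,0],[30,1,1,0,0,0],[36,1,1,0,0,0],[36,1,1,0,0,0]]'
```

```text
time_s: 4.45
position: [0.4147, 0.2147, 0.0947]
ee_rot: [-0.02, -3.139, 0.007]
wrist_force: [-0.1, -0.1, 0.5]
grip_width: -0.001
time_s: 5.05
position: [0.4514, 0.2156, 0.0958]
ee_rot: [-0.021, -3.139, 0.007]
wrist_force: [-1.9, 0.1, 1.2]
grip_width: 0.005
```

```bash
python3 -m crank '[[6,0,0,0,0,0],[12,0,0,0,0,0],[18,0,0,0,0,0],[24,0,0,0,0,0],[30,0,0,0,0,0],[35,0,0,0,0,0],[40,0,0,0,0,0],[44,0,0,0,0,0],[48,0,0,0,0,0],[50,0,0,0,0,0],[50,0,0,0,0,0]]';  python3 -m crank '[[2,0,0,0,0,0],[4,0,0,0,0,0],[4,0,0,0,0,0]]'; python3 -m crank '[[2,0,0,0,0,0],[2,0,0,0,0,0],[2,0,0,0,0,0]]'
```

```text
time_s: 6.15
position: [0.5016, 0.2155, 0.0957]
ee_rot: [-0.021, -3.138, 0.007]
wrist_force: [-4.1, -4.0, 0.8]
grip_width: 0.003
time_s: 6.45
position: [0.5059, 0.2155, 0.0957]
ee_rot: [-0.021, -3.138, 0.007]
wrist_force: [-5.3, -3.5, 2.1]
grip_width: -0.004
time_s: 6.75
position: [0.5071, 0.2154, 0.0957]
ee_rot: [-0.021, -3.135, 0.008]
wrist_force: [-15.7, -2.1, 6.9]
grip_width: 0.0
```

The stop is reached (force rose to 15.7 N). Backing off, rising and looking for the pin in the tray.

```bash
python3 -m crank '[[-12,0,0,0,0,0],[-30,0,0,0,0,0],[-55,0,0,0,0,0],[-90,0,0,0,0,0],[-90,0,40,0,0,-0.14],[-90,0,90,0,0,-0.28],[-90,0,110,0,0,-0.42],[-90,0,110,0,0,-0.56],[-90,0,110,0,0,-0.7],[-90,0,110,0,0,-0.84],[-90,0,110,0,0,-0.98],[-90,0,110,0,0,-1.12],[-90,0,110,0,0,-1.26],[-90,0,110,0,0,-1.4],[-90,0,110,0,0,-1.571],[-90,0,110,0,0,-1.571]]'
python3 - <<'E'
from h import *
from cell import get_image
a=get_image("scene")[195:345,205:405];b=get_image("top")[165:315,235:385]
r=lambda i:cv2.resize(i,None,fx=2.67,fy=2.67,interpolation=cv2.INTER_CUBIC)
A=r(a);B=r(b);A=A[:,:420];cv2.imwrite("pics/c2.png",np.hstack([A[:400],B[:400,:380]]))
E
```

```text
time_s: 8.35
position: [0.4174, 0.2156, 0.2059]
ee_rot: [-2.235, -2.197, -0.003]
wrist_force: [-0.1, 0.1, 0.7]
grip_width: -0.001
```

View pics/c2.png

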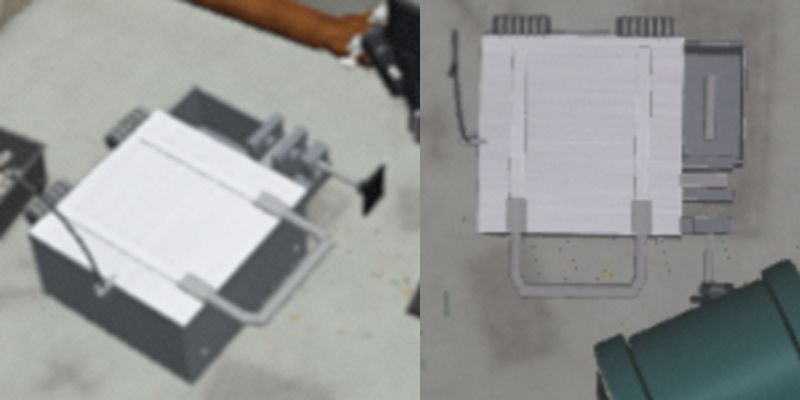

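The pin lies in the tray (right half, (710,105)), the eyes are clear and the ejector has returned. Now going to the bar with a partly opened gripper.

```bash
python3 -m crank '[[15,40,0,0,0,0],[35,80,0,0,0,0],[54,112,0,0,0,0],[54,112,0,0,0,0],[54,112,-40,0,0,0],[54,112,-80,0,0,0],[54,112,-115,0,0,0],[54,112,-129,0,0,0],[54,112,-129,0,0,0]]' -0.2 30
python3 - <<'E'
from h import *
from cell import get_image
im=get_image("scene");cv2.imwrite("pics/s3.png",cv2.resize(im[195:345,205:405],None,fx=4,fy=4,interpolation=cv2.INTER_CUBIC))
E
```

```text
time_s: 9.35
position: [0.4707, 0.3269, 0.0754]
ee_rot: [-2.225, -2.206, 0.002]
wrist_force: [0.9, -0.3, 0.4]
grip_width: 0.598
```

View pics/s3.png

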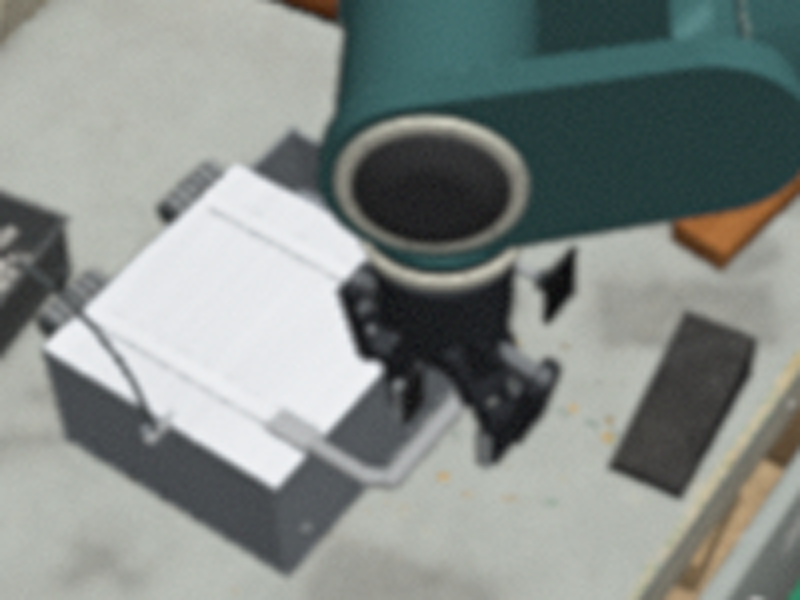

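The fingers straddle the bar, inner finger at (405,395) and outer at (490,445). Closing.

```bash
python3 -m crank '[[0,0,0,0,0,0],[0,0,0,0,0,0],[0,0,0,0,0,0],[0,0,0,0,0,0],[0,0,0,0,0,0],[0,0,0,0,0,0],[0,0,0,0,0,0]]' 1 30
python3 - <<'E'
import numpy as np
H=.230
for a in [5,10,15,20,25,30,35,40,45,50,55,60,64,66,68,58,57]:
    t=np.radians(a); print(a,round(1000*H*(1-np.cos(t))),round(1000*H*np.sin(t)))
E
```

```text
time_s: 10.1
position: [0.473, 0.3278, 0.0791]
ee_rot: [-2.227, -2.207, -0.008]
wrist_force: [9.5, -0.9, 1.9]
grip_width: 0.125
5 1 20
10 3 40
15 8 60
20 14 79
25 22 97
30 31 115
35 42 132
40 54 148
45 67 163
50 82 176
55 98 188
60 115 199
64 129 207
66 136 210
68 144 213
58 108 195
57 105 193
```

Gripped: the opening reads about 11 mm, consistent with the 12 mm bar. Raising along the arc to 40°.

```bash
python3 -m crank '[[1,0,20,0,0,0],[3,0,40,0,0,0],[8,0,60,0,0,0],[14,0,79,0,0,0],[22,0,97,0,0,0],[31,0,115,0,0,0],[42,0,132,0,0,0],[54,0,148,0,0,0],[54,0,148,0,0,0],[54,0,148,0,0,0]]'
```

```text
time_s: 11.1
position: [0.526, 0.327, 0.2294]
ee_rot: [-2.227, -2.206, -0.005]
wrist_force: [-20.0, -13.0, 13.8]
grip_width: 0.123
```

```bash
python3 -m crank '[[-2,-1,2,0,0,0],[11,-1,17,0,0,0],[26,-1,30,0,0,0],[42,-1,42,0,0,0],[59,-1,53,0,0,0],[59,-1,53,0,0,0]]'
python3 - <<'E'
from h import *
from cell import get_image
a=get_image("scene")[165:345,205:405]
cv2.imwrite("pics/s4.png",cv2.resize(a,None,fx=3.3,fy=3.3,interpolation=cv2.INTER_CUBIC))
E
```

```text
time_s: 11.7
position: [0.5867, 0.3247, 0.2842]
ee_rot: [-2.23, -2.206, -0.006]
wrist_force: [-3.9, -10.4, 4.5]
grip_width: 0.123
```

View pics/s4.png

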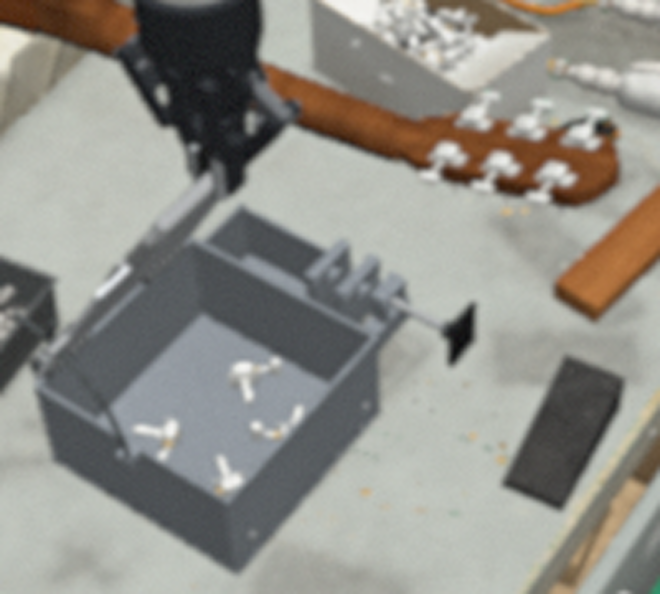

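The lid is up at about 61° by TCP geometry, gripped at the bar at (215,180), with the case interior visible. Continuing to about 70°.

```bash
python3 -m crank '[[11,-2,6,0,0,0],[22,-2,11,0,0,0],[33,-2,15,0,0,0],[33,-2,15,0,0,0],[33,-2,15,0,0,0],[33,-2,15,0,0,0]]'
python3 - <<'E'
from h import *
from cell import get_image,state
s=state();p=s["position"]; d=.700-p[0];h=p[2]+.017-.096
print(np.degrees([np.arctan2(h,d),np.arccos(d/.23),np.arcsin(h/.23)]),np.hypot(d,h))
a=get_image("scene")
cv2.imwrite("pics/s5.png",cv2.resize(a[200:320,190:340],None,fx=5,fy=5,interpolation=cv2.INTER_CUBIC))
c,sn=np.cos(-.01),np.sin(-.01)
def w(x,y,z): return [.6102+c*x-sn*y,.3271+sn*x+c*y,z]
for t in(60,65,70,75):   # left/right front corners of lid (178 mm from hinge), bar ends, pointer tip foot
    r=np.radians(t);q=[]
    for R,y in((.1785,.09),(.23,.049),(.23,-.049),(.1,.095)):
        q.append(((proj("scene",w(.09-R*np.cos(r),y,.096+R*np.sin(r)))-[190,200])*5).round())
    print(t,np.array(q).tolist())
E
```

```text
time_s: 12.35
position: [0.619, 0.3233, 0.2999]
ee_rot: [-2.229, -2.207, -0.008]
wrist_force: [-0.5, 5.5, 1.5]
grip_width: 0.123
[69.86921003 69.38257658 73.86929525] 0.23532087735691035
60 [[226.0, 271.0], [324.0, 164.0], [469.0, 27.0], [172.0, 341.0]]
65 [[198.0, 246.0], [288.0, 131.0], [435.0, -5.0], [157.0, 328.0]]
70 [[170.0, 222.0], [251.0, 100.0], [400.0, -34.0], [142.0, 315.0]]
75 [[142.0, 200.0], [214.0, 71.0], [364.0, -61.0], [127.0, 304.0]]
```

View pics/s5.png

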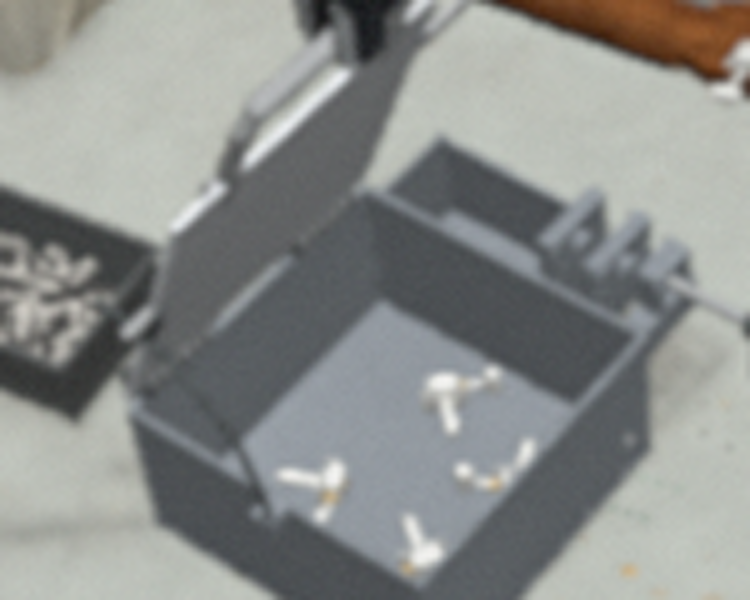

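The lid corner is at (168,235) and the bar end at (245,100). Both project to about 70°, which agrees with the TCP estimate, so it is past balance. Bringing it back to about 56°, the middle of the band.

```bash
python3 -m crank '[[-12,0,-5,0,0,0],[-24,0,-10,0,0,0],[-35,0,-16,0,0,0],[-45,0,-22,0,0,0],[-50,0,-26,0,0,0],[-50,0,-26,0,0,0],[-50,0,-26,0,0,0],[-50,0,-26,0,0,0],[-50,0,-26,0,0,0],[-50,0,-26,0,0,0]]'
python3 - <<'E'
from h import *
from cell import get_image,state
s=state();p=s["position"]; d=.700-p[0];h=p[2]+.017-.096
print(np.degrees([np.arctan2(h,d),np.arccos(d/.23),np.arcsin(h/.23)]),np.hypot(d,h))
a=get_image("scene"); b=get_image("top")
A=cv2.resize(a[190:320,190:340],None,fx=4,fy=4,interpolation=cv2.INTER_CUBIC)[:,:560]
B=cv2.resize(b[160:290,325:385],None,fx=4,fy=4,interpolation=cv2.INTER_CUBIC)
cv2.imwrite("pics/s6.png",np.hstack([A,B]))
c,sn=np.cos(-.01),np.sin(-.01)
def w(x,y,z): return [.6102+c*x-sn*y,.3271+sn*x+c*y,z]
for t in(50,54,58,62):
    r=np.radians(t)
    print(t,[((proj("scene",w(.09-R*np.cos(r),y,.096+R*np.sin(r)))-[190,190])*4).round().tolist() for R,y in((.1785,.09),(.23,.049),(.1,.095))])
E
```

```text
time_s: 13.4
position: [0.5692, 0.3241, 0.2741]
ee_rot: [-2.228, -2.207, -0.011]
wrist_force: [2.5, 7.8, -3.3]
grip_width: 0.12
[56.15369835 55.32709104 58.02887505] 0.23492392775045046
50 [[222.0, 300.0], [313.0, 228.0], [159.0, 336.0]]
54 [[206.0, 282.0], [293.0, 205.0], [151.0, 327.0]]
58 [[189.0, 265.0], [271.0, 182.0], [142.0, 318.0]]
62 [[172.0, 249.0], [248.0, 160.0], [133.0, 309.0]]
```

View pics/s6.png

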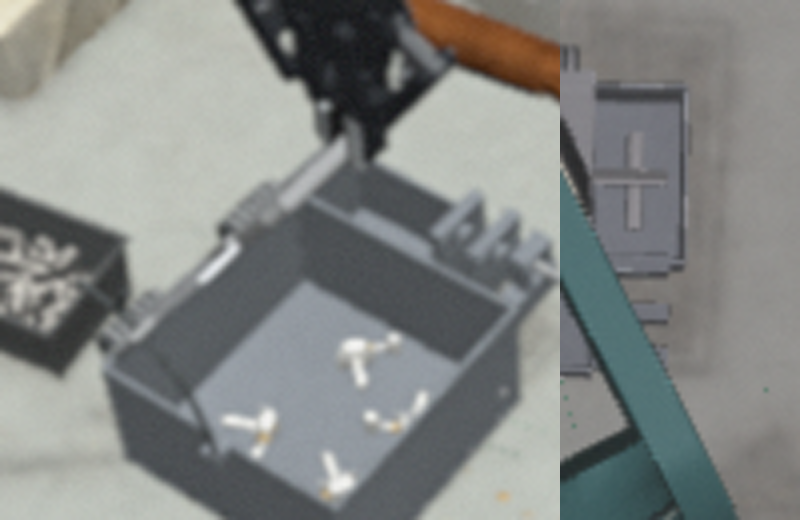

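The lid is edge-on and the bar's left end is at about (280,200), which fits 56°. The pin is still in the tray at right (632,180), with only the raised lid tongue crossing above it in this view. Everything is still, so I'm handing in.

```bash
python3 -c "
from cell import *
s=state();print(s['time_s'],abs(s['qd']).max(),s['position'],s['wrist_force']);print(sign_off())"
```

```text
13.5 0.0016505441352281007 [0.56914502 0.32415824 0.27412394] [ 3.09956333  7.92764321 -3.47911801]
the job is handed in; nothing more can be done
None
```

I handed the job in at 13.5 s with the robot still gripping the lid bar and holding the lid at about 56°, roughly 8° below the balance point.

- **Ejector and pin:** I pushed the ejector to its stop, where the force rose to about 16 N. The top view then showed the pin lying in the catch tray, and it was still there in the last picture.
- **Raising the lid:** I gripped the bar and lifted the lid to about 70°. Arm position and picture agreed on that angle, and it is past the 65.3° that step 3 needs. I then brought it back down.
- **Final hold:** The arm position gives 55–58° and the picture about 56°; the judged band is 50–62°. Joint speeds were under 0.002 rad/s.
- **Bystanders:** I moved none of them on purpose. I did not measure their positions again at the end.

**Disagreements:** The distance from hinge to bar worked out about 5 mm longer than the given 230 mm, which could shift the lid angle by about 2°. A side force of about 8 N on the wrist also remained while holding. While lifting, the wrist briefly read about 28 N, well below the 120 N limit.

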